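# Open the push-and-turn cap of the etching bottle

### The job

Open the bottle with the red safety cap: grip the cap, press it down, keep it pressed while turning it anticlockwise (seen from above) by about 75 degrees, a little under a quarter turn, and lift it off. Finish while still holding the cap in the gripper, level and still, straight above the open neck with roughly 5 to 10 cm of clear air under it. Leave the blue-capped bottle and the other things on the bench alone.

Things in the scene. Friction and masses are not known exactly. Their poses are not given: they have to be found in the camera images.
- cap_center (a point): centre (half-way up, on the axis) of the red push-and-turn cap, loose, about 45 g: 12-sided, 48 mm across opposite flats, 34 mm high, a white index line on top. z: its axis, up; x: along the index line; flats face x and every 30 degrees from it. Closed, its centre is 147 mm above the bench. The bottle's shoulder is 25 mm below the closed cap's underside, so fingers may reach past its rim.
- mouth (a point): centre of the rim of the red-capped bottle's neck (hidden inside the cap at first), 151 mm above the bench, 4 mm above the closed cap's centre; z up, x where the closed cap's index line points. Neck 30 mm in diameter with hooks out to 38 mm that lock three lugs inside the cap: the cap must go down 4 mm before it can turn and be kept down while it turns anticlockwise seen from above.
- bottle: the red-capped bottle: white, 80 mm in diameter, red band, origin at the centre of the underside of its 110 mm square steel holder, which is screwed to the bench (it cannot move or turn). Its cap can be lifted from 58 degrees of turn on; a stop ends the turn at about 92 degrees; 75 degrees is right. Clockwise is blocked.
- plug (a joint): how far the grey spring plug in the red-capped bottle's neck (18 mm in diameter, under the cap) is pushed down, in m: 0 with the cap closed, where it pushes the cap up with 4 N; 0.006 (9 N) is right for turning; the cap bottoms at 0.008. With the cap off it rises to -0.005, 13 mm above the rim.
- blue_cap_center (a point): centre of the blue cap on the other bottle, not to be touched: same shape, size and holder as the red-capped one, its cap's centre 147 mm above the bench; fixed.
- hammer: hammer lying on the bench, loose, 260 mm long; origin under its middle, handle towards its -x. Leave it alone.
- tin: open steel tin, loose, 70 mm in diameter, 100 mm high; origin at the centre of its underside. Leave it alone.
- brush: brush lying on the bench, loose, 200 mm long; origin at its underside, handle towards its -x. Leave it alone.
Mind the look-alikes: they are no part of the job. There is more than one size of the part that bears cap_center; the job needs the smallest.

How it is judged:
By the outcome, as a careful person would: the job done as asked, in the order asked, and still so for the second after the job is handed in, while the arm keeps its last pose, push and grip.
It also fails if it takes over 37 s, if anything falls off the work surface, if the arm or the gripper's body presses on something with over 40 N, if the wrist force passes 120 N, or if a joint passes its speed limit or range.

### The arm

A 6-joint arm with a two-finger parallel gripper is mounted at the origin on the work surface. World frame = base frame: x ahead of the robot, y to its left, z up, the work surface at z = 0. Lengths are in m, angles in rad, forces in N, time in s.
With the tool pointing down it reaches from about 0.35 to 0.8 m from the base axis. Payload 7.3 kg.
Tool frame: the origin (TCP) lies between the finger pads; the fingertips stand 25 mm ahead of it and the grasp point (between the pads) lies 6 mm ahead of it (r.tip_extent is the distance from the TCP to the fingertips, in m); z points along the fingers, y is the direction in which the jaws open and shut (so a half turn about z gives the same grasp; the last joint's range is limited). The gripper opens to 85 mm and grips with 20 to 120 N. Pads are 22 mm wide; open, the fingers measure 114 mm over their backs; the gripper's body (76 mm by 85 mm) begins 54 mm behind the grasp point. The pads swing forward as they close: fully open they stand 13 mm farther back than shut.
Start: joints at [-1.269, 0.342, 1.524, -0, 1.275, -0.146], TCP at [0.227, -0.473, 0.256] pointing down, gripper open.
Joint ranges: [-2.53, 2.53], [-0.77, 2.02], [0.04, 2.7], [-1, 4.14], [0.28, 2.66], [-3.11, 3.11]. Speed limits (rad/s): [2.57, 2.57, 3.14, 3.14, 3.14, 3.14].

### API

Orientations are given as a unit quaternion [x, y, z, w].
In Python, from workcell import r, command_gripper, optics gives the robot as it stands. The module is installed in compiled form; this text tells all that it offers. Calls block until the motion is done:
- r.reach(position, orientation): joint-space move of the TCP to a pose.
- r.move_straight(position, orientation=None, speed=0.15, max_force=None): straight line of the TCP; orientation=None keeps the orientation; speed is the mean speed in m/s. With max_force (N) it stops when the force on the tool has changed by that much, and returns True; else False.
- r.movej(angles): joint-space move.
- command_gripper(opening, force=None): finger opening in m; force is the grip in N (None keeps the last); returns when the fingers have stopped.
- r.hold(seconds).
- r.solve_ik(position, orientation): joint angles nearest the present ones, or None.
- r.read_state(): the state.
- optics.get_image(name): name is "scene" or "top"; returns (picture, depth): 400x640x3 uint8, red, green, blue; 400x640 float32, m along the optical axis (not along the pixel's ray), 0 where there is no reading.
- optics.camera_model(name): a dict with "K" (3x3 intrinsics, pixels), "R" (3x3) and "t" (3): a world point X has camera coordinates R X + t. Camera axes: x right, y down, z forward; pixel columns grow to the right and rows downward; lengths in m; the calibration is good to about 2 mm. A picture is of the moment at which its call begins. camera_model takes no time and is no camera call.
A pose or a line that the arm cannot do raises r.PlanningError and nothing moves.
- r.finish_job(): hands the job in, once; it reports no verdict.
The state is a dict: "time_s": time; "joint_positions": joint angles; "dq": joint speeds; "tau": joint torques, N m; "eef_pos": TCP position; "eef_rot": TCP orientation; "contact_force": force on the tool from outside, world axes, zero at the start; "torque": the same for the moment, N m; "grip_width": finger opening in m.
Only numpy, scipy, OpenCV 4.12 (cv2) and the standard library are available. Lean on these libraries where they do the work, as an engineer would, in place of code of your own. Each camera call takes 0.05 s, during which the arm holds its last target.

## Working session

There is one attempt and no reset: what is moved stays moved. The work goes in short steps, each a Python script; the robot and the scene stay as the last script left them, time stands still between calls to the robot, and variables do not carry over. Pictures are saved under pics/ and viewed, and the job is handed in when it is done.

```bash
mkdir -p pics; python3 - <<'E'
from workcell import r, command_gripper, optics
import cv2,numpy as np
for n in("scene","top"):
    p,d=optics.get_image(n); np.savez(f"{n}0.npz",p=p,d=d,**optics.camera_model(n)); cv2.imwrite(f"pics/{n}0.png",p[:,:,::-1])
print(r.read_state(), r.tip_extent)
E
```

```text
{'time_s': 0.1, 'joint_positions': array([-1.26899480e+00,  3.42628329e-01,  1.52490482e+00,  2.06453329e-05,
        1.27542576e+00, -1.46004363e-01]), 'dq': array([-0.00012699, -0.00100323, -0.00362921, -0.00171005,  0.00097957,
        0.00038586]), 'tau': array([ 1.35923332e-03, -4.34447980e+01, -2.46489608e+01, -1.10905116e-04,
        4.73016946e-03,  3.41099701e-05]), 'eef_pos': array([ 0.22724527, -0.47291176,  0.25571409]), 'eef_rot': array([ 9.75038721e-01,  2.22033839e-01, -4.33173797e-05, -6.81826245e-04]), 'contact_force': array([-0.08663069, -0.26705356,  0.06258185]), 'torque': array([ 0.04785706, -0.03108111, -0.02248952]), 'grip_width': 0.08563873364348702} 0.025
```

View pics/scene0.png

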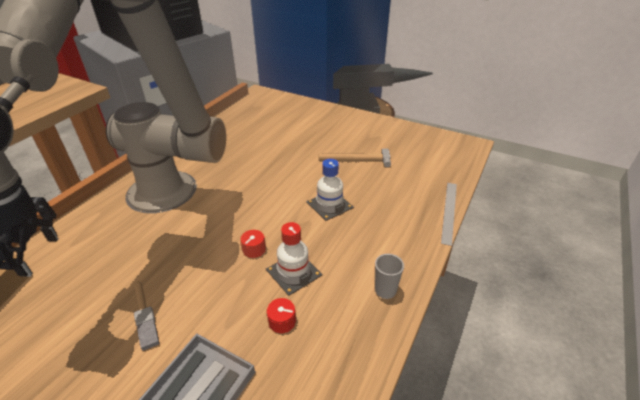

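View pics/top0.png

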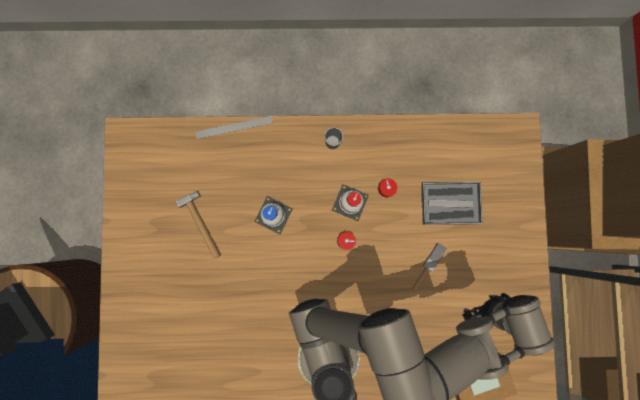

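The red-capped bottle is at about (292,235) in the scene view and (354,200) in the top view. Two loose red look-alike caps lie on the bench. I'll enlarge the bottle next.

```bash
python3 - <<'E'
import cv2,numpy as np
a=cv2.imread("pics/scene0.png")[210:300,250:340]; b=cv2.imread("pics/top0.png")[180:225,330:375]
cv2.imwrite("pics/c1.png",np.hstack([cv2.resize(a[:50,15:65],(400,400),interpolation=2),cv2.resize(b,(400,400),interpolation=2)]))
for n in("scene","top"):
    z=np.load(n+"0.npz");p=z["p"].astype(int);d=z["d"];K,R,t=z["K"],z["R"],z["t"]
    print(n,K.tolist(),(-R.T@t).round(3),R.round(3).tolist())
    v,u=np.nonzero(d>0); dd=d[v,u]
    X=np.linalg.inv(K)@np.vstack([u,v,np.ones_like(u)])*dd; X=(R.T@(X-t[:,None])).T
    c=p[v,u]; red=(c[:,0]>110)&(c[:,1]<90)&(c[:,2]<90)
    top=(X[:,2]>.155)&(X[:,2]<.172)&(X[:,0]>.2)
    c_=X[top]; 
    print("topall",len(c_)); 
    for name,m in(("red",top&red),("blue",top&(c[:,2]>c[:,0]+60))):
        q=X[m]
        if len(q): print(name,len(q),q.min(0),q.max(0),q.mean(0))
    box=top&(u>(270 if n=="scene" else 335))&(u<(310 if n=="scene" else 370))&(v>180)&(v<260)
    q=X[box]; 
    if len(q): print("box",len(q),q.mean(0),(q.min(0)+q.max(0))/2, cv2.minEnclosingCircle(q[:,:2].astype(np.float32)))
    w=box&(c.min(1)>130); 
    print("white",np.c_[u,v][w].tolist(),X[w].round(4).tolist())
E
```

```text
scene [[407.5467442710539, 0.0, 312.81132569083235], [0.0, 407.5467442710539, 199.35648303944197], [0.0, 0.0, 1.0]] [ 0.984 -0.689  0.848] [[0.874, 0.486, -0.014], [0.301, -0.564, -0.769], [-0.382, 0.668, -0.639]]
topall 1132
red 192 [ 0.22663825 -0.11992206  0.15502183] [0.60517785 0.08352934 0.16547739] [ 0.57860195 -0.09728185  0.16119666]
blue 108 [0.51689009 0.17481688 0.15612238] [0.56059015 0.22151864 0.16545112] [0.53848299 0.19589592 0.16121311]
box 244 [ 0.5815931  -0.09813046  0.1613753 ] [ 0.58155557 -0.09550484  0.16024961] ((0.5810133814811707, -0.09572882205247879), 0.024754894897341728)
white [[289, 227], [290, 227], [291, 227], [289, 228], [290, 228], [291, 228], [292, 228], [290, 229], [291, 229], [292, 229], [292, 230], [293, 230], [293, 231], [294, 231], [294, 232]] [[0.5747, -0.0923, 0.1617], [0.5764, -0.0905, 0.161], [0.5787, -0.0895, 0.1612], [0.5774, -0.0965, 0.1632], [0.5793, -0.095, 0.1628], [0.5823, -0.0951, 0.1642], [0.5825, -0.0911, 0.1609], [0.5811, -0.098, 0.1628], [0.5839, -0.0978, 0.1639], [0.5847, -0.0946, 0.1615], [0.5876, -0.0993, 0.1634], [0.589, 
[... 239 characters left out ...]
 -1.0, 0.017], [-0.996, 0.016, -0.083], [0.083, -0.018, -0.996]]
topall 307
red 124 [ 0.55631726 -0.11428052  0.15543785] [ 0.60208186 -0.06887401  0.17028494] [ 0.57703026 -0.09123858  0.16333368]
blue 140 [0.51308815 0.17649979 0.15571988] [0.55809886 0.22083802 0.17105275] [0.53544422 0.19960235 0.16343816]
box 148 [ 0.57752024 -0.09240831  0.16338381] [ 0.57919956 -0.09157727  0.1628614 ] ((0.5779793858528137, -0.092162124812603), 0.024263201281428337)
white [[355, 196], [355, 197], [354, 198], [355, 198], [354, 199], [355, 199]] [[0.5876, -0.0965, 0.1637], [0.5838, -0.096, 0.1675], [0.5811, -0.0934, 0.1589], [0.5804, -0.096, 0.1669], [0.5769, -0.0924, 0.1673], [0.5769, -0.0959, 0.1669]]
```

View pics/c1.png

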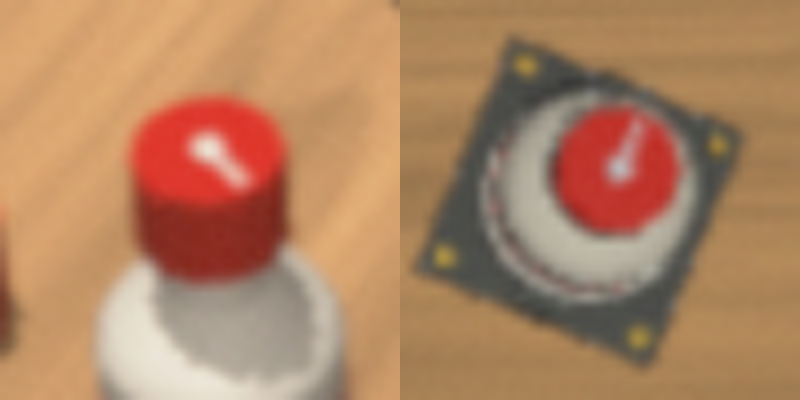

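```bash
python3 - <<'E'
import numpy as np
def w(n,x,y,ox,oy,s,h=.164):
    z=np.load(n+"0.npz");K,R,t=z["K"],z["R"],z["t"]
    u=(x+.5)/s-.5+ox; v=(y+.5)/s-.5+oy
    d=R.T@np.linalg.inv(K)@[u,v,1]; c=-R.T@t
    return c+d*(h-c[2])/d[2]
for n,pts,o in(("scene",[(207,148),(245,185),(210,152)],(265,210,8)),("top",[(218,170),(240,122),(217,169)],(330,180,400/45))):
    P=[w(n,*p,*o) for p in pts]; print(n,np.round(P,4).tolist(),np.degrees(np.arctan2(*(P[1]-P[0])[1::-1])))
P=[w("top",x-400,y,330,180,400/45,.006) for x,y in((510,38),(742,135),(648,366),(416,272))]
print("holder",np.round(P,4).tolist(),np.mean(P,0)); 
for i in range(4): e=P[(i+1)%4]-P[i]; print(np.linalg.norm(e),np.degrees(np.arctan2(e[1],e[0]))%90)
E
```

```text
scene [[0.5811, -0.0958, 0.164], [0.5994, -0.104, 0.164], [0.5828, -0.0968, 0.164]] -24.17041873265551
top [[0.5783, -0.093, 0.164], [0.5969, -0.1021, 0.164], [0.5787, -0.0927, 0.164]] -25.900155533560604
holder [[0.6498, -0.0645, 0.006], [0.6062, -0.1638, 0.006], [0.5073, -0.1206, 0.006], [0.5493, -0.0219, 0.006]] [ 0.57816078 -0.09270246  0.006     ]
0.10842874773940894 66.25825091058478
0.10788510251075607 66.4294744896199
0.10732667004416371 66.96059353836536
0.10920961472382655 67.00984413585152
```

```bash
cat > h.py <<'E'
from workcell import r, command_gripper, optics
import numpy as np
np.set_printoptions(precision=4,suppress=True)
def Q(deg):
    a=np.radians(deg)/2; return [np.cos(a),np.sin(a),0,0]
def st(tag=""):
    s=r.read_state(); print(tag,"t",round(s["time_s"],2),"p",s["eef_pos"],"F",s["contact_force"],"M",s["torque"],"w",round(s["grip_width"],4),"q6",round(s["joint_positions"][5],3)); return s
def touch(psi,c,z,rng=.012):
    y=np.array([np.sin(np.radians(psi)),-np.cos(np.radians(psi))]); out=[]
    for sg in(1,-1):
        hit=r.move_straight([*(c+sg*rng*y),z],speed=.025,max_force=3)
        s=r.read_state(); f=(s["eef_pos"][:2]-c)@y; out.append(f); print(psi,sg,hit,f,s["contact_force"])
        r.move_straight([*c,z],speed=.05)
    return y*np.mean(out),out
E
python3 - <<'E'
from h import *
c=np.array([.580,-.0942])
print(r.solve_ik([*c,.15],Q(126)),r.solve_ik([*c,.15],Q(36)),r.solve_ik([*c,.15],Q(111)))
r.reach([*c,.26],Q(126)); st()
r.move_straight([*c,.150],speed=.1,max_force=8); st()
command_gripper(.060,40); st()
d,o=touch(126,c,.150); print(d); st()
E
```

```text
[-0.2914  0.5539  1.4917 -0.      1.0959 -0.9197] [-0.2914  0.5539  1.4917 -0.      1.0959  0.6511] [-0.2914  0.5539  1.4917 -0.      1.0959 -0.6579]
 t 1.98 p [ 0.5798 -0.0952  0.26  ] F [ 0.4195  0.3286 -0.9114] M [-0.0502  0.0142 -0.015 ] w 0.0852 q6 -0.919
 t 3.23 p [ 0.5804 -0.0943  0.1507] F [ 0.0807  0.6098 -0.1981] M [-0.0094 -0.0516  0.0186] w 0.0852 q6 -0.92
 t 3.6 p [ 0.5801 -0.0942  0.1502] F [ 0.3189  0.442  -0.1696] M [-0.004   0.0284  0.012 ] w 0.0601 q6 -0.92
126 1 True 0.007069020504998101 [0.2351 0.0345 0.7546]
126 -1 True -0.006443320566721946 [-0.0932  0.6462 -0.6067]
[0.0003 0.0002]
 t 4.88 p [ 0.5803 -0.0939  0.1498] F [-0.3185  0.9428 -0.497 ] M [-0.0399  0.022   0.0239] w 0.0601 q6 -0.919
```

```bash
python3 - <<'E'
from h import *
c=np.array([.5803,-.0940])
command_gripper(.072)
r.reach([*c,.150],Q(36)); st()
command_gripper(.060)
d,o=touch(36,c,.150); print(d); c=c+d; print("c",c)
r.move_straight([*c,.150],speed=.05); st("pre")
E
```

```text
t 6.56 p [ 0.5803 -0.094   0.15  ] F [0.0769 0.1572 0.3254] M [-0.0273  0.0013 -0.0652] w 0.0719 q6 0.651
36 1 True 0.006225507821847085 [-0.0677  1.104   0.3382]
36 -1 True -0.007192214757680925 [ 0.1419 -1.2541 -0.5806]
[-0.0003  0.0004]
c [ 0.58   -0.0936]
pre t 8.37 p [ 0.5799 -0.0936  0.1499] F [0.1119 0.1387 0.218 ] M [-0.0115 -0.0006 -0.0027] w 0.0602 q6 0.652
```

Both axes are centred to about 0.5 mm. Next I'll grip and press.

```bash
python3 - <<'E'
from h import *
c=[.580,-.0936]
command_gripper(.040,70); st("grip"); r.hold(.2); st("grip2")
for dz in(.002,.004,.006):
    r.move_straight([*c,.150-dz],speed=.02); r.hold(.1); st(dz)
import cv2
p,d=optics.get_image("scene"); cv2.imwrite("pics/s1.png",cv2.resize(p[170:290,230:350,::-1],(600,600),interpolation=2))
E
```

```text
grip t 8.62 p [ 0.5799 -0.0935  0.1503] F [-1.1092  0.7043  2.3988] M [0.0952 0.2357 0.0013] w 0.0474 q6 0.652
grip2 t 8.82 p [ 0.5799 -0.0935  0.1502] F [-1.5767  0.9299  2.4978] M [0.1561 0.2588 0.027 ] w 0.0469 q6 0.652
0.002 t 9.18 p [ 0.5801 -0.0935  0.1482] F [-2.1953  0.2972  4.766 ] M [0.1471 0.2962 0.0303] w 0.0469 q6 0.652
0.004 t 9.53 p [ 0.5801 -0.0936  0.1463] F [-2.1338  0.9135  6.6135] M [0.1937 0.3723 0.0006] w 0.0469 q6 0.652
0.006 t 9.88 p [ 0.5801 -0.0936  0.1445] F [-2.8166  0.877   7.3814] M [0.1581 0.3707 0.0249] w 0.0473 q6 0.652
```

View pics/s1.png

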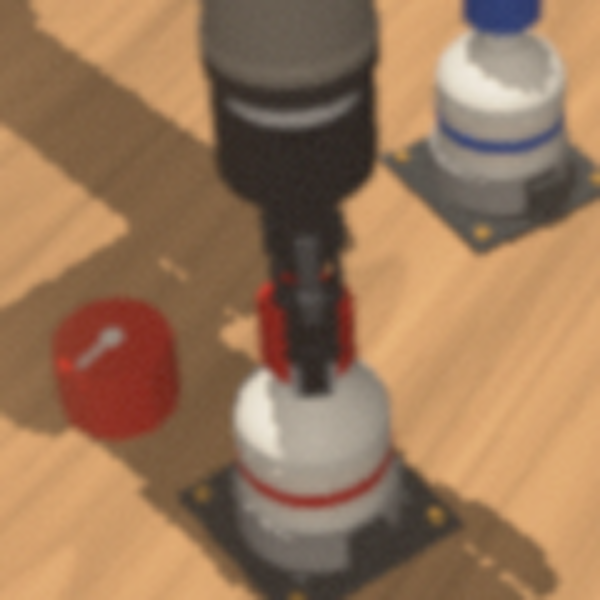

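```bash
python3 - <<'E'
from h import *
c=[.580,-.0936]
command_gripper(.040,100); r.hold(.1); st("grip")
for z in (.1435,.1425):
    s=r.move_straight([*c,z],speed=.02); r.hold(.15); s=st(z)
    if s["contact_force"][2]>8.7: break
E
```

```text
grip t 10.24 p [ 0.5801 -0.0936  0.1446] F [-2.4561  2.1285  7.4008] M [0.2842 0.4637 0.0264] w 0.0467 q6 0.652
0.1435 t 10.64 p [ 0.5801 -0.0936  0.1441] F [-3.8472  1.4972  8.3667] M [0.2339 0.4281 0.0019] w 0.0462 q6 0.652
0.1425 t 11.04 p [ 0.5801 -0.0936  0.1432] F [-2.9796  2.067   9.0333] M [0.2902 0.4873 0.0257] w 0.0464 q6 0.652
```

```bash
python3 - <<'E'
from h import *
c=[.580,-.0936]
for a in(10,25,40,55,65,75):
    q=r.solve_ik([*c,.1425],Q(36+a)); r.movej(q); s=st(a)
    if np.linalg.norm(s["contact_force"])>40 or abs(s["torque"][2])>3: print("STOP");break
E
```

```text
10 t 11.33 p [ 0.5807 -0.0938  0.1435] F [-0.9783  0.8773  8.4464] M [ 0.2057  0.2611 -0.0194] w 0.0468 q6 0.477
25 t 11.69 p [ 0.5809 -0.0936  0.1435] F [-1.1543  1.4848  8.5742] M [0.2828 0.0902 0.0373] w 0.0467 q6 0.215
40 t 12.05 p [ 0.5806 -0.0935  0.1434] F [-1.1426  2.319  10.015 ] M [0.3364 0.2466 0.0419] w 0.0468 q6 -0.047
55 t 12.41 p [ 0.5806 -0.0935  0.1434] F [-1.9807  2.1258  8.7478] M [0.2891 0.3337 0.0337] w 0.0465 q6 -0.308
65 t 12.7 p [ 0.5805 -0.0934  0.1434] F [-0.7688  3.3263  8.6783] M [0.3523 0.3387 0.0529] w 0.0465 q6 -0.483
75 t 12.99 p [ 0.5802 -0.0935  0.1433] F [-1.7849  2.6005  9.0911] M [0.2727 0.4569 0.0654] w 0.0465 q6 -0.658
```

```bash
python3 - <<'E'
from h import *
c=[.580,-.0936]
h=r.move_straight([*c,.165],speed=.05,max_force=25); s=st(h)
if not h:
    r.move_straight([*c,.250],speed=.1); r.hold(.3); st("up")
import cv2
for n,b in(("scene",(120,280,220,380)),("top",(140,250,300,410))):
    p,d=optics.get_image(n); np.savez(n+"2.npz",p=p,d=d); cv2.imwrite(f"pics/{n}2.png",cv2.resize(p[b[0]:b[1],b[2]:b[3],::-1],(600,600),interpolation=2))
E
```

```text
False t 13.59 p [ 0.5799 -0.0937  0.1648] F [-0.8426 -0.296  -0.9638] M [ 0.0731  0.0027 -0.0569] w 0.0463 q6 -0.657
up t 14.89 p [ 0.5799 -0.0936  0.2496] F [-0.1539  0.4233 -0.0925] M [-0.012   0.0281  0.0274] w 0.0467 q6 -0.657
```

View pics/scene2.png

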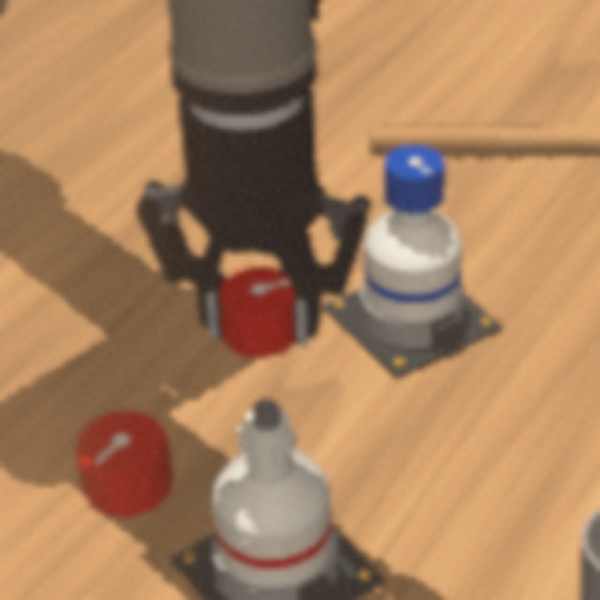

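View pics/top2.png

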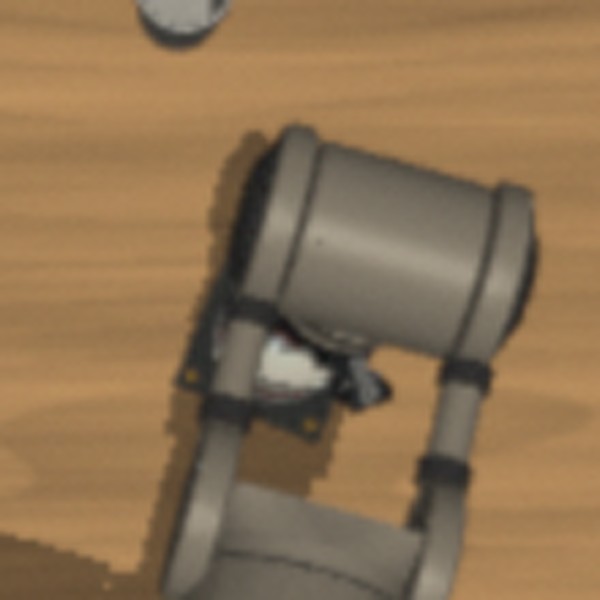

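The cap is off and held, with its top at about (258,285) in the scene crop. The neck is open below it and the grey plug is up at (267,412). Before handing in, I'll check the cap's height, level and index angle from the depth data.

```bash
python3 - <<'E'
import numpy as np
z=np.load("scene0.npz");K,R,t=z["K"],z["R"],z["t"];y=np.load("scene2.npz");p=y["p"].astype(int);d=y["d"]
v,u=np.mgrid[190:217,277:301]; v=v.ravel();u=u.ravel()
X=(R.T@(np.linalg.inv(K)@np.vstack([u,v,np.ones_like(u)])*d[v,u]-t[:,None])).T
c=p[v,u]; red=(c[:,0]>90)&(c[:,1]<80)&(c[:,2]<80)
q=X[red]; print("red z min/max",np.percentile(q[:,2],[0,3,50,97,100]),"xy",q[:,:2].mean(0))
w=(c.min(1)>105)&(v<200)&(u>285); print(np.c_[u,v][w].tolist()); print(X[w].round(4).tolist())
T=X[(v<203)&(red|w)&(X[:,2]>.258)]; A=np.c_[T[:,:2]-T[:,:2].mean(0),np.ones(len(T))]; s=np.linalg.lstsq(A,T[:,2],rcond=None)[0]; print(len(T),s, T.mean(0))
def g(x,y,h=.265):
    dd=R.T@np.linalg.inv(K)@[220+(x+.5)*160/600-.5,120+(y+.5)*160/600-.5,1];c=-R.T@t
    return c+dd*(h-c[2])/dd[2]
a,b=g(258,290),g(291,282); print(a,np.degrees(np.arctan2(b[1]-a[1],b[0]-a[0])))
E
```

```text
red z min/max [-0.00163662  0.23039864  0.25768236  0.26302384  0.84772387] xy [ 0.58684507 -0.10698432]
[[289, 196], [288, 197], [289, 197]]
[[0.5802, -0.0915, 0.2609], [0.5807, -0.0965, 0.2618], [0.5818, -0.0941, 0.2604]]
182 [ 0.09245085 -0.04854305  0.26165361] [ 0.58135724 -0.0975082   0.26165361]
[ 0.58372636 -0.09919889  0.265     ] 49.40681212113408
```

```bash
python3 - <<'E'
from h import *
r.hold(.3); st("end"); r.finish_job()
E
```

```text
end t 15.29 p [ 0.58   -0.0936  0.25  ] F [-0.0546  0.2924 -0.9568] M [ 0.0034  0.043  -0.0116] w 0.0468 q6 -0.657
the job is handed in; nothing more can be done
```

The red cap is off, and I handed the job in at 15.3 s with the gripper still holding the cap above the open neck.

- **Method:** I found the bottle in both camera views and centred the gripper on the cap by light touches along two axes. Then I gripped a pair of flats, pressed to about 9 N, turned 75° anticlockwise while keeping it pressed (8.4–10 N), and lifted.
- **Last checks:**
  - **Grip and position:** the grip is steady at 46.8 mm. The tool is over the neck axis to about 1 mm, from the touch centring.
  - **Height:** the underside is at about 0.230 m. That leaves about 79 mm above the neck rim and about 66 mm above the raised plug.
  - **Turn:** the index line is at about 49°, against 51° expected.
- **Weaker checks:**
  - **Press:** at 70 N grip the press force read low (7.4 N, possibly slight slip). I raised the grip to 100 N and pressed further before turning.
  - **Level:** the cap looks level in the picture. A plane fitted to the depth points over its top tilted by about 6°. I put that down to edge pixels, so depth did not confirm the level.
- **Other objects:** I saw no unexpected contact with the blue-capped bottle or the other things on the bench.

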